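# Load a wooden ball in the rotary drilling jig and index it under the drill bush

## Robot

A 6-joint arm with a two-finger parallel gripper is mounted at the origin on the work surface. World frame = base frame: x ahead of the robot, y to its left, z up, the work surface at z = 0. Lengths are in mm, angles in rad, forces in N, time in s.
With the tool pointing down it reaches from about 300 to 775 mm from the base axis. Payload 14.6 kg.
Tool frame: the origin (TCP) lies on the centre line of the jaws, within the pads' length; the fingertips stand 8 mm ahead of it and the grasp point (between the pads) lies 11 mm behind it; z points along the fingers, y is the line along which they close (so a half turn about z gives the same grasp; the last joint's range is limited). The gripper opens to 85 mm and grips with 20 to 120 N. Pads are 22 mm wide; open, the fingers measure 114 mm over their backs; the gripper's body (76 mm by 85 mm) begins 54 mm behind the grasp point. The pads swing forward as they close: fully open they stand 13 mm farther back than shut.
Start: joints at [-1.2, 0.3, 1.521, -0, 1.321, -0.067], TCP at [233.163, -498.121, 239.281] pointing down, gripper open.
Joint ranges: [-3.03, 3.03], [-0.79, 2.21], [0.23, 2.52], [-1.04, 4.18], [0, 3.07], [-2.55, 2.55]. Speed limits (rad/s): [2.22, 2.22, 2.57, 3.14, 3.14, 3.14].

## Interface

Orientations are given as a rotation vector (axis times angle).
In Python, from station import manip, optics, job gives the robot as it stands. The module is installed in compiled form; this text tells all that it offers.
- The arm moves only by the tool send_rows, never from a script. Its argument "increments" is one flat list of numbers, 7 for each row, row after row: the opening, from 0 (shut) to 1 (fully open), then the shift along the world's x, y, z in cm, then the turn, a rotation vector about the world's x, y, z in degrees. In form: [gripper, tx, ty, tz, ax, ay, az, gripper, tx, ty, tz, ax, ay, az, ...]. A call has 1 to 20 rows; each row is the pose to reach, as a shift and turn from the pose commanded when the call began; what a row does not reach only later rows make up. A row lasts 1/10 s, in which the tool goes at most 50 mm and 8.59 degrees, less where a joint would pass 70% of its speed; a pose out of reach is approached as far as the arm can. A call with a gripper value outside its range is refused whole. The fingers move at their own pace and stop on an object; the grip force is fixed at half the most. Time passes only in rows, so rows that repeat a pose let the fingers close. It gives the time, the measured TCP pose, the force, the opening and the grip force at its end, in the units of the state.
- manip.get_state(): the state, without advancing time (a new reading comes with each control period).
- optics.camera(name): name is "scene" or "top"; returns a dict with "frame" (384x512x3 uint8, red, green, blue), "fx", "fy", "cx", "cy" (pixels), "k1" (the pictures are not rectified: a ray, as slopes to the right and down, at radius r is drawn at 1 + k1 r^2 times it, then the intrinsics apply), "R" (3x3) and "t" (3): a world point X has camera coordinates R X + t. Camera axes: x right, y down, z forward; pixel columns grow to the right and rows downward; lengths in mm; the calibration is good to about 2 mm. A picture is of the moment at which its call begins. There is no depth.
- job.finish_job(): hands the job in; it is judged then, once.
The state is a dict: "clock": time; "q": joint angles; "dq": joint speeds; "effort": joint torques, N m; "ee_pos": TCP position; "orientation": TCP orientation; "contact_force": force on the tool from outside, world axes, zero at the start; "torque": the same for the moment, N m; "width": finger opening in mm; "gripper_force": force on a finger pad.
Only numpy, scipy, OpenCV 4.12 (cv2) and the standard library are available. Lean on these libraries where they do the work, as an engineer would, in place of code of your own. Each camera call takes 0.05 s, during which the arm holds its last target. There are 200 camera calls.

## Task

Take the largest wooden ball from the rack and lower it gently into the nest cup of the rotary drilling jig: do not drop it in or ram it down. Then pull up the jig's sprung plunger, swing the turntable anticlockwise until the cup stands under the drill bush, and let the plunger drop fully home in its locking hole there. Leave the ball sitting in its cup, let go of the jig, and do not disturb the smaller balls, the glue bottle or the tub.

Things in the scene. Friction and masses are not known exactly. Their poses are not given: they have to be found in the camera images.
- ball_center (a point): Centre of the largest of three plain turned wooden balls on the rack: 46 mm in diameter, 27 to 45 g; it is the one to load. The other two are 34 mm. It sits in one of the rack's three shallow holes, its centre 37 mm above the bench, 66 mm or 132 mm from the others.
- rack: Fixed wooden rack, 205 x 75 x 18 mm, with a row of three 27 mm holes 66 mm apart in its top, a ball in each. Origin at the centre of its underside, x along its length (the row), y across it (grip a ball along y, across the row), z up.
- bead_a_center (a point): Centre of a smaller wooden ball, 34 mm in diameter, on the rack; to be left there.
- bead_b_center (a point): Centre of the other smaller wooden ball, 34 mm in diameter, on the rack; to be left there.
- pivot (a point): On the jig's vertical turning axis, 40 mm above the bench, at the top of the aluminium turntable (214 mm across). The grey base below is fixed, 300 mm across, with bolt lugs out to 185 mm from the axis. Round the turntable lies a fixed steel index ring, 222 to 278 mm in diameter, its top 34 mm above the bench, which carries the bridge.
- cup (a point): Steel nest cup on the turntable, 72 mm from the axis, across from the plunger; this point at its foot, 40 mm above the bench, x radially outwards, z up. Inside 54 mm across, rim at 90 mm above the bench. Two openings 36 mm wide in its wall, towards and away from the axis (along x), let a finger down on either side of the ball; the floor there is at 46 mm.
- nest (a point): Where the ball's centre is when it sits in the cup, on a seat ring: 72.6 mm above the bench, 17 mm below the cup's rim. The bridge, over the cup's final place, has a drill bush 24 mm thick from 103 to 124 mm above the bench on an arm from an 18 mm post 126 mm from the axis, 130 mm high; its place is not measured, but over 60 mm anticlockwise of the cup at the start.
- knob (a point): Centre of the black round plunger knob, 28 mm across, 22 mm high, 90 mm above the bench when down; 125 mm from the axis, across from the cup, on an ear of the turntable. Ear top 52 mm above the bench; a 20 mm thick housing under the knob reaches 76 mm. x towards the axis, z up. It lifts straight up; swung round the axis, it turns the turntable with it.
- plunger (a joint): Lift of the plunger, m: 0 fully down, 0.014 top of its travel. A spring pushes it down with 9 N, 13 N at the top. Its round-nosed 10 mm pin runs on the index ring below the ear: above 0.010 it is clear of the ring, about 0.010 standing on it, 0 when down in the locking hole, or in the long free-play slot where it is at the start.
- turntable (a joint): Turn in rad, anticlockwise from above; -0.12 to 0.12 at the start, stops at 1.9, friction 0.15 N m. The slot ends below 0.5. The 12 mm locking hole is where this reads 1.2 to 1.42; it differs from job to job and is not measured: from 0.5 on, let the pin down on the ring and push the knob on (3 to 5 N, slowly, not holding it up) till it drops and stops the table.
- glue: White round glue bottle, 60 mm in diameter, 150 mm high, bystander; origin at the centre of its foot.
- tub: Blue round tub of screws, 78 mm across, 62 mm high, bystander; origin at the centre of its foot.
Things that resemble listed ones, but are neither listed nor needed, are in the scene too. Leave any orange or red look-alike of the part that bears ball_center alone.

How it is judged (in metres and radians):
On the way, in this order (a step that is already met when the one before it is completed fails the run):
1. the ball rests in the nest cup, let go, while the cup is still clear of the bridge (distance between ball_center and nest below 0.005 m and contact force between the fingers and ball below 0.05 N and linear speed of ball below 0.03 m/s and value of joint turntable below 0.5 rad), for 0.2 s.
2. the plunger is pulled up out of the slot with the ball in the cup (distance between ball_center and nest below 0.005 m and value of joint plunger above 0.009 m), for 0.1 s.
At the end, for the whole second after the job is handed in: The plunger is down in the locking hole (lift under 1.5 mm, turntable between 1.1 and 1.5 rad), which holds the cup under the drill bush; the ball's centre is within 5 mm of its seat in the cup and at rest (value of joint turntable between 1.1 and 1.5 rad and value of joint plunger below 0.0015 m and distance between ball_center and nest below 0.005 m and linear speed of ball below 0.03 m/s); the robot touches nothing.
It fails at once if the ball is dropped or thrown: it moves faster than 0.5 m/s (a fall of 13 mm) with no finger on it (linear speed of ball above 0.5 m/s and contact force between the fingers and ball below 0.01 N).
It fails at once if the ball is rammed against the cup with more than 30 N (contact force between ball and turntable above 30 N).
It fails at once if a smaller ball is moved by more than 15 mm (distance of any of bead_a_center, bead_b_center from where it was at the start of the episode above 0.015 m).
It fails at once if the glue bottle or the tub is moved by more than 25 mm (distance of any of glue, tub from where it was at the start of the episode above 0.025 m).
It also fails if it takes over 54 s, if anything falls off the work surface, if the arm or the gripper's body presses on something with over 40 N, if the wrist force passes 120 N, or if a joint passes its speed limit or range.

## Working session

There is one attempt and no reset: what is moved stays moved. The work goes in short steps, Python scripts to look and compute and a tool call to move; the robot and the scene stay as the last step left them, time stands still between calls to the robot, and variables do not carry over. Pictures are saved under pics/ and viewed, at most 10 in all, crops included, and the job is handed in when it is done.

Besides the shell and the picture viewer there is one more tool, called after "Emit:" by a JSON object that holds its "api" and its "payload". send_rows: Moves the arm, as the interface text tells. Its arguments: {"type":"object","properties":{"increments":{"type":"array","items":{"type":"number"}}},"required":["increments"]}

```bash
mkdir -p pics
cat > h.py <<'E'
import numpy as np, cv2
from station import manip, optics, job
def cam(n,save=None):
    c=optics.camera(n)
    if save: cv2.imwrite('pics/'+save,cv2.cvtColor(c['frame'],cv2.COLOR_RGB2BGR))
    return c
def ray(c,u,v):
    d=np.array([(u-c['cx'])/c['fx'],(v-c['cy'])/c['fy']]);s=d.copy()
    for _ in range(20): s=d/(1+c['k1']*(s@s))
    R=np.array(c['R']);t=np.array(c['t'])
    return -R.T@t, R.T@np.array([s[0],s[1],1.])
def onz(c,u,v,z):
    o,r=ray(c,u,v); return o+r*(z-o[2])/r[2]
def proj(c,X):
    p=np.array(c['R'])@np.array(X,float)+np.array(c['t']);s=p[:2]/p[2];s=s*(1+c['k1']*(s@s))
    return s*[c['fx'],c['fy']]+[c['cx'],c['cy']]
E
python3 - <<'E'
from h import *
for n in('top','scene'):
    c=cam(n,n+'1.png'); print(n,c['fx'],c['k1'],-np.array(c['R']).T@c['t'],np.round(c['R'],2).tolist())
s=manip.get_state();print({k:np.round(v,3) for k,v in s.items()})
E
```

```text
top 376.40315830546575 -0.004221383857205469 [ 406.94003235   30.69039179 1288.35886197] [[-0.01, -1.0, 0.01], [-1.0, 0.01, -0.09], [0.09, -0.01, -1.0]]
scene 379.4186091098496 0.034452877803826144 [948.50759202 345.43928147 911.08612965] [[-0.61, 0.79, 0.0], [0.66, 0.51, -0.56], [-0.44, -0.34, -0.83]]
{'clock': np.float64(0.1), 'q': array([-1.2  ,  0.3  ,  1.522,  0.   ,  1.321, -0.067]), 'dq': array([-0.001, -0.001, -0.002,  0.002, -0.001,  0.002]), 'effort': array([-0.0000e+00, -5.4438e+01, -3.6237e+01, -0.0000e+00,  3.0000e-03,
       -0.0000e+00]), 'ee_pos': array([ 233.093, -497.932,  238.772]), 'orientation': array([-3.066, -0.682,  0.   ]), 'contact_force': array([ 0.284,  1.199, -0.283]), 'torque': array([0.051, 0.126, 0.009]), 'gripper_force': np.float64(0.0), 'width': np.float64(85.624)}
```

View pics/top1.png

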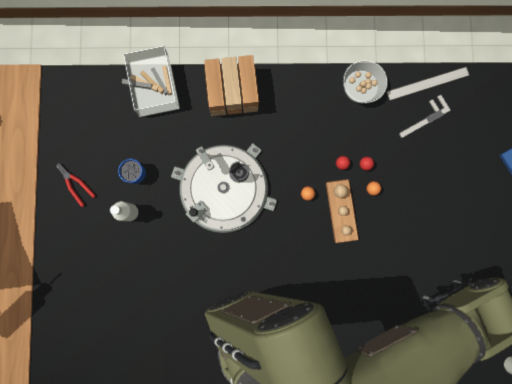

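View pics/scene1.png

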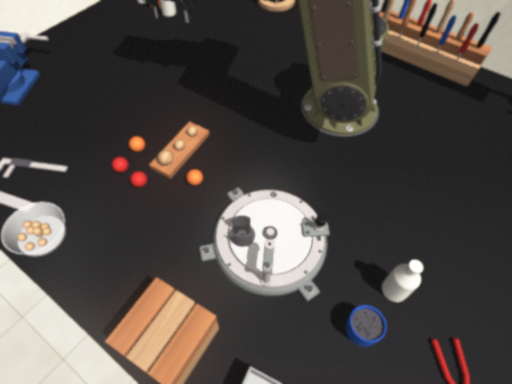

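Top view: the largest wooden ball is at about (341,191). Possible look-alikes are the beads at (344,211) and (347,230), orange balls at (308,193) and (374,188), red balls at (344,162) and (367,163), and the bowl of balls at (366,82). By colour and size I choose (341,191). The jig is at about (223,188), with the cup at (240,172), the knob at (194,211) and the bridge at about (205,158).

Run:
```python
from h import *
a=cv2.imread('pics/top1.png');b=cv2.imread('pics/scene1.png')
A=cv2.resize(a[135:245,165:385],None,fx=3.4,fy=3.4,interpolation=cv2.INTER_CUBIC)
cv2.imwrite('pics/crop_top.png',A)
B=cv2.resize(b[115:300,110:340],None,fx=3.2,fy=3.2,interpolation=cv2.INTER_CUBIC)
cv2.imwrite('pics/crop_sc.png',B); print(A.shape,B.shape)
```

```text
(374, 748, 3) (592, 736, 3)
```

View pics/crop_top.png

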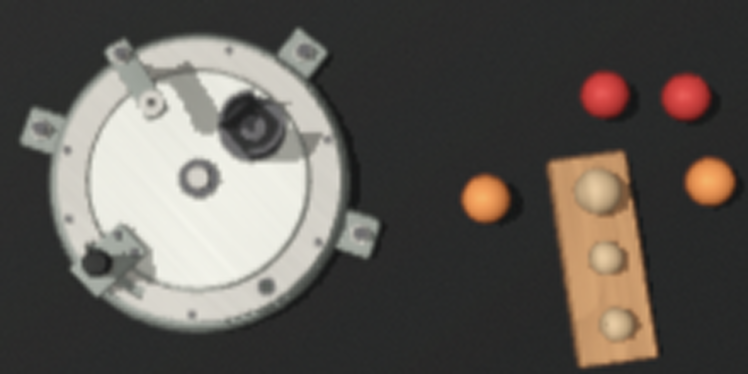

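View pics/crop_sc.png

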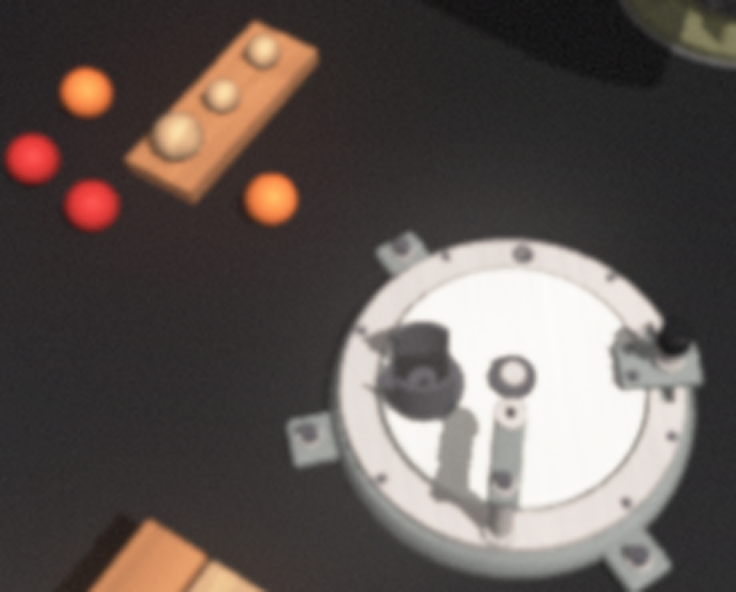

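The crops confirm it: the large plain wooden ball is at the rack's jig-far end, full top image (341.5,191.2), clearly bigger than the two beads. The cup, knob and bridge are clear in both views, and a locking hole shows at top (243,219). Next I measure them.

```bash
cat >> h.py <<'E'
def tri(c1,p1,c2,p2):
    o1,r1=ray(c1,*p1);o2,r2=ray(c2,*p2);r1/=np.linalg.norm(r1);r2/=np.linalg.norm(r2)
    k=np.linalg.lstsq(np.c_[r1,-r2],o2-o1,rcond=None)[0]
    a=o1+k[0]*r1;b=o2+k[1]*r2
    return (a+b)/2,np.linalg.norm(a-b)
def blob(m,near):
    n,l,s,ce=cv2.connectedComponentsWithStats(m.astype(np.uint8))
    ok=[i for i in range(1,n) if s[i,4]>12]
    i=min(ok,key=lambda i:np.hypot(*(ce[i]-near))); return ce[i],s[i]
E
python3 - <<'E'
from h import *
from scipy.optimize import least_squares
T=cam('top');S=cam('scene')
H={}
for n,c in(('T',T),('S',S)):
    H[n]=cv2.cvtColor(c['frame'],cv2.COLOR_RGB2HSV).astype(int)
def sat(n,x,y,w=4): return H[n][y-w:y+w+1,x-w:x+w+1].mean((0,1)).round()
print('hsv ball',sat('T',341,191,2),'rack',sat('T',350,235,2),sat('T',335,200,1),'ballS',sat('S',165,157,2),'rackS',sat('S',194,143,1))
print('knob',sat('T',193,212,1),'ear',sat('T',203,208,1),'plate',sat('T',215,205,2),'ring',sat('T',223,225,1),'base?',sat('S',265,292,1), 'bk',sat('T',280,240,2))
# ring circle fit at z=34
for n,c,x0,y0,r in(('T',T,223,188,60),('S',S,271,240,75)):
    V=H[n][...,2];m=((V>150)&(H[n][...,1]<60)).astype(np.uint8)
    k=np.zeros_like(m);cv2.circle(k,(x0,y0),r,1,-1);m=m*k
    for thr,z,R in((150,34,139),(175,40,107)):
        m=(((V>thr)&(H[n][...,1]<60))*k).astype(np.uint8)
        cs=max(cv2.findContours(m,0,cv2.CHAIN_APPROX_NONE)[0],key=cv2.contourArea)[:,0]
        P=np.array([onz(c,*p,z)[:2] for p in cs]);
        f=least_squares(lambda q:np.hypot(*(P-q[:2]).T)-q[2],[*P.mean(0),R],loss='soft_l1',f_scale=2)
        print(n,thr,len(P),f.x.round(1),np.median(abs(f.fun)).round(1))
# hub boss
for n,c,x,y in(('T',T,223,188),('S',S,270,233)): print(n,'hub px z40',onz(c,x,y,40).round(1))
E
```

```text
hsv ball [ 18.  79. 215.] rack [ 15. 116. 183.] [ 15. 117. 202.] ballS [ 18.  91. 242.] rackS [ 12. 138. 224.]
knob [38.  5. 59.] ear [ 52.   8. 145.] plate [ 30.  10. 239.] ring [ 22.  13. 213.] base? [ 45.   7. 138.] bk [64.  7. 42.]
T 150 346 [550.7 108.6 140. ] 1.9
T 175 350 [531.1 115.9 118.8] 12.4
S 150 412 [556.2 111.6 142.4] 3.3
S 175 355 [556.  109.9 136.4] 2.0
T hub px z40 [546.8 106.2  40. ]
S hub px z40 [551.1 107.8  40. ]
```

Run:
```python
from h import *
T=cam('top');S=cam('scene')
def crop(c,f,x0,y0,x1,y1,near):
    h=cv2.cvtColor(cv2.resize(c['frame'],None,fx=4,fy=4,interpolation=cv2.INTER_CUBIC),cv2.COLOR_RGB2HSV).astype(int)
    m=np.zeros(h.shape[:2],bool);m[y0*4:y1*4,x0*4:x1*4]=f(h)[y0*4:y1*4,x0*4:x1*4]
    m=cv2.morphologyEx(m.astype(np.uint8),cv2.MORPH_OPEN,np.ones((5,5)))
    ce,s=blob(m,np.array(near)*4); return (ce-1.5)/4,s[2:]/4
w=lambda s:(lambda h:(h[...,1]<s)&(h[...,1]>30)&(h[...,2]>120))
P={}
for nm,t,s in(('ball',(341.5,191),(165,157)),('b1',(344,211),(179.5,145)),('b2',(347,230),(192,131))):
    for lo in (100,108):
        p,a=crop(T,w(lo),int(t[0]-10),int(t[1]-10),int(t[0]+10),int(t[1]+10),t)
        q,b=crop(S,w(lo+15),int(s[0]-11),int(s[1]-10),int(s[0]+11),int(s[1]+10),s)
        z=37 if nm=='ball' else 29
        print(nm,lo,p.round(1),a,q.round(1),b,[x.round(1) for x in tri(T,p,S,q)],onz(T,*p,z).round(1),onz(S,*q,z).round(1))
dk=lambda h:h[...,2]<85
p,a=crop(T,dk,184,203,201,219,(193.5,212));q,b=crop(S,dk,312,212,328,226,(320,221))
print('knob',p,a,q,b,tri(T,p,S,q),onz(T,*p,92),onz(S,*q,92))
p,a=crop(T,lambda h:h[...,2]<130,225,160,255,184,(240,172));print('cup',p,a,onz(T,*p,90))
# hub
hb=lambda h:h[...,2]<170
p,a=crop(T,hb,215,180,231,196,(223,188));q,b=crop(S,hb,258,220,280,240,(270,233));print('hub',p,a,q,b,tri(T,p,S,q),onz(T,*p,45),onz(S,*q,45))
# hole
p,a=crop(T,lambda h:h[...,2]<150,238,214,248,224,(243,219));print('hole',p,a,onz(T,*p,34))
```

```text
ball 100 [340.2 190.7] [ 12.75  12.5  514.  ] [164.9 157. ] [ 15.    14.75 689.5 ] [array([ 534.4, -287.3,   35.1]), np.float64(2.2)] [ 533.5 -286.    37. ] [ 535.9 -287.    37. ]
ball 108 [340.1 190.7] [ 13.75  13.25 571.75] [165.  157.1] [ 16.    15.75 767.  ] [array([ 534.4, -287. ,   35. ]), np.float64(1.7)] [ 533.6 -285.8   37. ] [ 535.8 -286.4   37. ]
b1 100 [342.6 210.3] [  9.25   9.25 270.75] [179.  144.4] [ 10.     9.75 309.75] [array([ 468.5, -295.2,   26.3]), np.float64(1.4)] [ 467.9 -293.9   29. ] [ 470.4 -293.9   29. ]
b1 108 [342.6 210.3] [ 10.25  10.   315.5 ] [179.  144.4] [ 10.75  10.75 370.5 ] [array([ 468.5, -295.1,   26.5]), np.float64(1.4)] [ 468.  -293.9   29. ] [ 470.2 -294.    29. ]
b2 100 [345.8 229.9] [  9.5    9.25 276.25] [191.6 130.6] [  9.5    9.75 294.75] [array([ 402.7, -303.4,   26.6]), np.float64(1.3)] [ 402.4 -302.2   29. ] [ 404.5 -302.2   29. ]
b2 108 [345.7 229.9] [ 10.    10.   317.25] [191.7 130.6] [ 10.75  10.75 357.75] [array([ 402.7, -303.2,   26.8]), np.float64(1.2)] [ 402.4 -302.1   29. ] [ 404.4 -302.1   29. ]
knob [193.42349498 211.87165552] [  9.     8.25 224.25] [321.18214576 218.36809785] [ 13.5   14.   615.75] (array([465.35726675, 197.92888439,  94.01894212]), np.float64(1.8368557107209986)) [465.8589314  197.37907966  92.        ] [463.6998167  198.36752019  92.        ]
cup [238.99418435 171.73265038] [  20.75   20.5  1284.25] [593.20939892  51.4891807   90.        ]
hub [223.29414644 187.12069303] [ 11.75  11.25 319.25] [269.15340562 232.9796121 ] [ 14.5   13.   409.25] (array([550.38560851, 105.20407993,  35.8323929 ]), np.float64(0.6145825827819777)) [549.18089773 104.92155088  45.        ] [554.70880334 107.45767439  45.        ]
hole [242.9676259  218.80215827] [ 4.5  4.5 69.5] [443.61202862  40.86112484  34.        ]
```

Measured so far:

| Item | Position (mm) | Check |
|---|---|---|
| Ball | (534.6, -286.5, 37) | 132 mm from the far bead, as it must be |
| Rack yaw | 6.9° | – |
| Pivot | ≈ (551, 107.5) | – |
| Knob | ≈ (465, 198) | 125 mm from the pivot, as it must be |

Now I go above the ball.

Emit:
{"api": "send_rows", "payload": {"increments": [1,3,2.1,-1,0,0,-2,1,7,5,-2,0,0,-5,1,11,8,-4,0,0,-8,1,15,11,-6,0,0,-11,1,19,14,-8,0,0,-14,1,23,17,-9.5,0,0,-17,1,26.5,19,-11,0,0,-18.2,1,29,20.5,-11,0,0,-18.2,1,30.1,21.2,-11,0,0,-18.2,1,30.1,21.2,-11,0,0,-18.2,1,30.1,21.2,-11,0,0,-18.2,1,30.1,21.2,-11,0,0,-18.2]}}

```text
clock: 1.5
ee_pos: [533.2, -287.2, 129.7]
orientation: [3.136, 0.186, 0.0]
contact_force: [-0.3, -0.4, 0.5]
width: 85.5
gripper_force: 0.0
```

Run:
```python
from h import *
s=manip.get_state();print(s['ee_pos'],s['orientation'],s['contact_force'],s['clock'])
T=cam('top');S=cam('scene')
# cup rim z=90: sample candidates; save big crops side by side
def big(c,x0,y0,x1,y1,f): return cv2.cvtColor(cv2.resize(c['frame'][y0:y1,x0:x1],None,fx=f,fy=f,interpolation=cv2.INTER_CUBIC),cv2.COLOR_RGB2BGR)
a=big(T,222,155,258,191,11);b=big(S,222,208,262,252,9)
def mk(c,img,x0,y0,f,ctr,col):
    for th in np.linspace(0,6.28,24,endpoint=False):
        for r,z in((27,90),):
            p=proj(c,[ctr[0]+r*np.cos(th),ctr[1]+r*np.sin(th),z]);cv2.circle(img,tuple(int(v) for v in ((p-[x0,y0]+.5)*f)),2,col,-1)
for ctr,col in(((600.5,55),(0,255,0)),((595,52),(0,0,255))):
    mk(T,a,222,155,11,ctr,col);mk(S,b,222,208,9,ctr,col)
h=max(a.shape[0],b.shape[0]);o=np.zeros((h,a.shape[1]+b.shape[1],3),np.uint8);o[:a.shape[0],:a.shape[1]]=a;o[:b.shape[0],a.shape[1]:]=b
cv2.imwrite('pics/cup.png',o);print(o.shape)
for p in((600.5,55,90),(595,52,90)): print(proj(T,p),proj(S,p))
```

```text
[ 533.16965001 -287.21494693  129.65790231] [3.13577829e+00 1.86178919e-01 3.23371413e-04] [-0.26018242 -0.37706664  0.47654985] 1.5
(396, 756, 3)
[237.8790431  169.49988781] [241.79586087 225.83508877]
[238.82955356 171.18285841] [242.22693692 223.63374986]
```

View pics/cup.png

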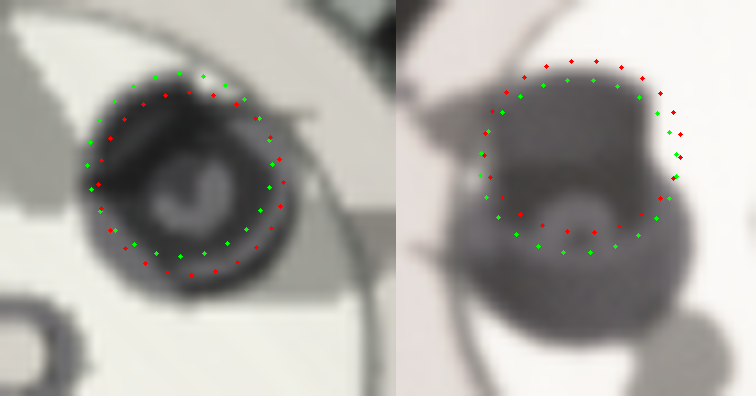

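The picture shows the cup rim centre near top (238.8,170.9) and scene (242.1,225.3), so the cup is at ≈(597.8,53.5). That is 196 mm from the knob against the nominal 197, with the radial line at about 132.5°. I descend on the ball.

Emit:
{"api": "send_rows", "payload": {"increments": [1,0.05,0,-2,0,0,0,1,0.05,0,-5,0,0,0,1,0.05,0,-7,0,0,0,1,0.05,0,-8.5,0,0,0,1,0.05,0,-9.4,0,0,0,1,0.05,0,-9.9,0,0,0,1,0.05,0,-9.9,0,0,0,0.7,0.05,0,-9.9,0,0,0,0.6,0.05,0,-9.9,0,0,0,0.5,0.05,0,-9.9,0,0,0,0.4,0.05,0,-9.9,0,0,0,0.3,0.05,0,-9.9,0,0,0,0.3,0.05,0,-9.9,0,0,0,0.3,0.05,0,-9.9,0,0,0,0.3,0.05,0,-9.9,0,0,0]}}

```text
clock: 3.1
ee_pos: [535.0, -286.4, 31.0]
orientation: [3.135, 0.189, 0.002]
contact_force: [-1.4, 0.3, 5.7]
width: 43.6
gripper_force: 60.2
```

Emit:
{"api": "send_rows", "payload": {"increments": [0.3,0,0,0.2,0,0,0,0.3,0,0,0.6,0,0,0,0.3,0,0,1.2,0,0,0,0.3,0,0,2,0,0,0,0.3,0,0,3,0,0,0,0.3,0,0,3,0,0,0,0.3,0,0,3,0,0,0,0.3,0,0,3,0,0,0]}}

```text
clock: 3.9
ee_pos: [534.5, -286.0, 60.0]
orientation: [-3.136, -0.189, 0.001]
contact_force: [-0.2, -0.4, -0.1]
width: 43.5
gripper_force: 60.9
```

Run:
```python
from h import *
S=cam('scene');T=cam('top')
def big(c,x0,y0,x1,y1,f): return cv2.cvtColor(cv2.resize(c['frame'][y0:y1,x0:x1],None,fx=f,fy=f,interpolation=cv2.INTER_CUBIC),cv2.COLOR_RGB2BGR)
cv2.imwrite('pics/held.png',np.hstack([big(S,125,110,215,190,4.4),big(T,300,150,390,230,4.4)]))
s=manip.get_state();print(s['contact_force'],s['width'],s['gripper_force'],s['ee_pos'])
```

```text
[ 0.32692566  0.35836024 -0.67649056] 43.405248805295386 60.87121367454529 [ 534.50678066 -286.03503868   59.89111223]
```

View pics/held.png

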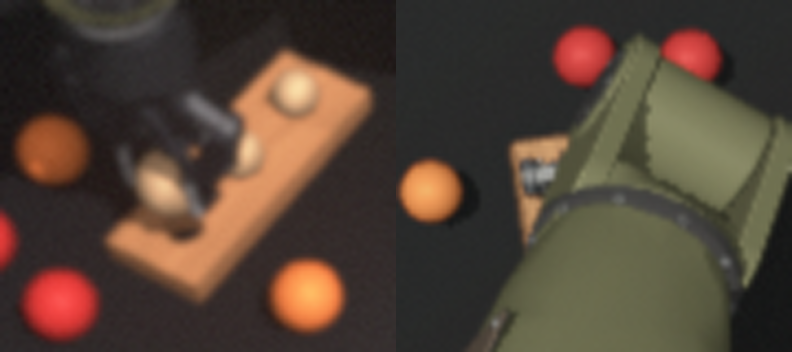

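The ball is held between the pads and has lifted clear. The beads sit undisturbed in the rack. Now I carry it over to the cup.

Emit:
{"api": "send_rows", "payload": {"increments": [0.3,0,0,1,0,0,0,0.3,0,0,3,0,0,0,0.3,0,0,5,0,0,0,0.3,0.2,1,7,0,0,1,0.3,0.5,3,8,0,0,3,0.3,1,6,8,0,0,6,0.3,1.6,9,8,0,0,9,0.3,2.2,12,8,0,0,12,0.3,2.8,15,8,0,0,15,0.3,3.4,18,8,0,0,18,0.3,4,21,8,0,0,22,0.3,4.5,24,8,0,0,26,0.3,5,27,8,0,0,29,0.3,5.5,30,8,0,0,32,0.3,6,32,8,0,0,34,0.3,6.2,33.4,8,0,0,35.6,0.3,6.3,34,8,0,0,35.6,0.3,6.3,34,7,0,0,35.6,0.3,6.3,34,7,0,0,35.6,0.3,6.3,34,7,0,0,35.6]}}

```text
clock: 6.0
ee_pos: [597.4, 53.0, 129.8]
orientation: [-2.929, -1.136, 0.002]
contact_force: [0.6, -0.0, -0.6]
width: 43.5
gripper_force: 60.9
```

Run:
```python
from h import *
s=manip.get_state();print(s['contact_force'],s['width'],s['gripper_force'],s['ee_pos'],s['orientation'])
S=cam('scene');T=cam('top')
h=cv2.cvtColor(S['frame'],cv2.COLOR_RGB2HSV).astype(int)
m=(abs(h[...,0]-17)<7)&(h[...,1]>50)&(h[...,2]>90);m[:205]=0;m[260:]=0;m[:,:215]=0;m[:,275:]=0
ys,xs=np.nonzero(m);print('ball px',xs.mean(),ys.mean(),np.ptp(xs),np.ptp(ys),len(xs))
e=s['ee_pos'];print('expected',proj(S,[e[0],e[1],e[2]+7]), 'ray at z',onz(S,xs.mean(),ys.mean(),e[2]+7))
def big(c,x0,y0,x1,y1,f): return cv2.cvtColor(cv2.resize(c['frame'][y0:y1,x0:x1],None,fx=f,fy=f,interpolation=cv2.INTER_CUBIC),cv2.COLOR_RGB2BGR)
cv2.imwrite('pics/above.png',np.hstack([big(S,205,165,285,265,5),big(T,200,140,280,240,5)]))
```

```text
[ 0.64167103 -0.03888209 -0.61248608] 43.539087478236915 60.94679117202759 [597.40211765  52.996752   129.78509163] [-2.92866491e+00 -1.13615483e+00  1.62140321e-03]
ball px 241.66326530612244 215.91496598639455 18 19 294
expected [241.66874185 214.87007808] ray at z [599.64965738  54.76197053 136.78509163]
```

View pics/above.png

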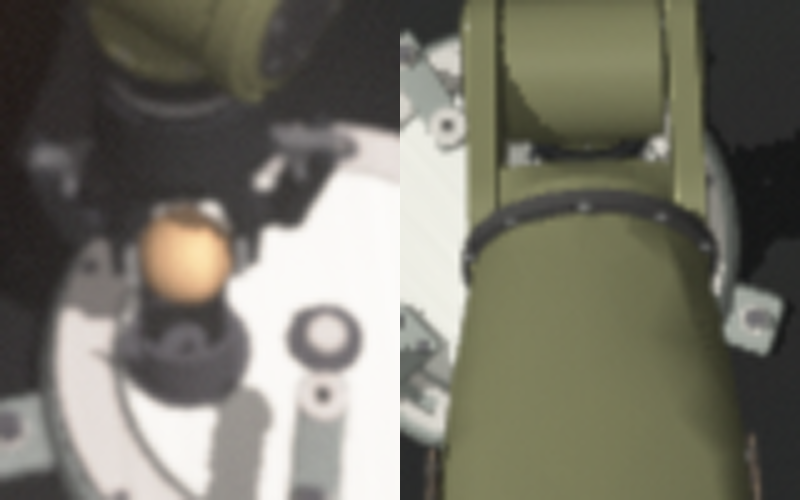

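The ball hangs at scene (241.7,215.9). Its ray gives (599.6,54.8), while the rim in the same camera is at about (599.2,54.3), so they are aligned within about 1 mm. I lower it gradually.

Emit:
{"api": "send_rows", "payload": {"increments": [0.3,0,0,-1,0,0,0,0.3,0,0,-2,0,0,0,0.3,0,0,-2.6,0,0,0,0.3,0,0,-3.1,0,0,0,0.3,0,0,-3.6,0,0,0,0.3,0,0,-4,0,0,0,0.3,0,0,-4.3,0,0,0,0.3,0,0,-4.6,0,0,0,0.3,0,0,-4.9,0,0,0,0.3,0,0,-5.2,0,0,0,0.3,0,0,-5.5,0,0,0,0.3,0,0,-5.5,0,0,0,0.3,0,0,-5.5,0,0,0]}}

```text
clock: 7.4
ee_pos: [597.7, 53.9, 75.3]
orientation: [2.928, 1.138, 0.0]
contact_force: [-0.7, 0.1, -0.1]
width: 43.5
gripper_force: 60.9
```

Emit:
{"api": "send_rows", "payload": {"increments": [0.3,0,0,-0.2,0,0,0,0.3,0,0,-0.4,0,0,0,0.3,0,0,-0.55,0,0,0,0.3,0,0,-0.65,0,0,0,0.3,0,0,-0.7,0,0,0,0.3,0,0,-0.75,0,0,0,0.3,0,0,-0.75,0,0,0]}}

```text
clock: 8.1
ee_pos: [597.8, 53.9, 68.0]
orientation: [2.928, 1.138, 0.001]
contact_force: [-0.5, -0.2, 1.6]
width: 43.4
gripper_force: 61.1
```

Emit:
{"api": "send_rows", "payload": {"increments": [0.3,0,0,-0.05,0,0,0,0.3,0,0,-0.1,0,0,0,0.3,0,0,-0.1,0,0,0]}}

```text
clock: 8.4
ee_pos: [598.1, 53.9, 67.6]
orientation: [2.928, 1.138, 0.002]
contact_force: [-0.8, -0.3, 7.5]
width: 43.2
gripper_force: 61.6
```

Emit:
{"api": "send_rows", "payload": {"increments": [0.5,0,0,0,0,0,0,0.54,0,0,0,0,0,0,0.58,0,0,0,0,0,0,0.64,0,0,0,0,0,0,0.7,0,0,0,0,0,0,0.7,0,0,0,0,0,0,0.7,0,0,0,0,0,0]}}

```text
clock: 9.1
ee_pos: [597.6, 53.9, 66.7]
orientation: [-2.928, -1.138, 0.0]
contact_force: [0.5, 0.2, -0.1]
width: 60.0
gripper_force: 0.0
```

Emit:
{"api": "send_rows", "payload": {"increments": [0.7,0,0,0.5,0,0,0,0.7,0,0,1.2,0,0,0,0.7,0,0,2.2,0,0,0,0.7,0,0,3.5,0,0,0,0.7,0,0,5.5,0,0,0,0.7,0,0,8,0,0,0,0.7,0,0,10,0,0,0,0.7,-2,3,10,0,0,0,0.7,-5,6,10,0,0,0,0.7,-8,9,10,0,0,0,0.7,-11,12,10,0,0,0,0.7,-13.3,14.4,10,0,0,0,0.7,-13.3,14.4,10,0,0,0,0.7,-13.3,14.4,10,0,0,0]}}

```text
clock: 10.5
ee_pos: [464.8, 198.3, 167.9]
orientation: [2.927, 1.14, 0.002]
contact_force: [0.2, 0.1, 0.6]
width: 60.0
gripper_force: 0.0
```

Run:
```python
from h import *
s=manip.get_state();print(s['contact_force'],s['width'],s['ee_pos'])
S=cam('scene');T=cam('top')
for n,c,b in(('S',S,(205,265,215,275)),('T',T,(155,190,222,258))):
    h=cv2.cvtColor(c['frame'],cv2.COLOR_RGB2HSV).astype(int)
    m=(abs(h[...,0]-17)<7)&(h[...,1]>50)&(h[...,2]>90);k=np.zeros_like(m);k[b[0]:b[1],b[2]:b[3]]=1;m&=k
    ys,xs=np.nonzero(m);print(n,xs.mean(),ys.mean(),len(xs),onz(c,xs.mean(),ys.mean(),72.6),'exp',proj(c,[597.8,53.5,72.6]))
def big(c,x0,y0,x1,y1,f): return cv2.cvtColor(cv2.resize(c['frame'][y0:y1,x0:x1],None,fx=f,fy=f,interpolation=cv2.INTER_CUBIC),cv2.COLOR_RGB2BGR)
cv2.imwrite('pics/placed.png',np.hstack([big(S,220,160,345,300,3.2),big(T,170,135,260,275,3.2)]))
```

```text
[0.20188776 0.05346972 0.59057922] 59.9964135623196 [464.75260516 198.27608833 167.90298576]
S 241.78512396694214 227.71074380165288 242 [597.33002186  52.14312657  72.6       ] exp [242.09330273 228.1347427 ]
T 238.17834394904457 170.74522292993632 157 [599.19585781  54.41796068  72.6       ] exp [238.46417938 171.16582512]
```

View pics/placed.png

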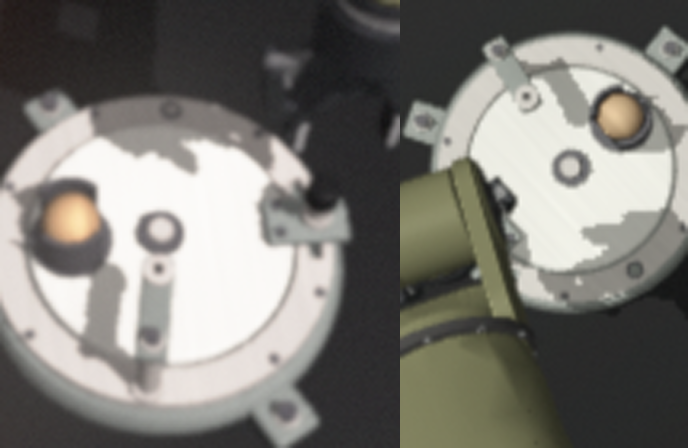

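The ball is seated in the cup: both views put it at about (598,53), which is the nest. Its pixels are scene (241.8,227.7) and top (238.2,170.7). Next I turn the tool so it closes tangentially and go down round the knob.

Emit:
{"api": "send_rows", "payload": {"increments": [0.8,0,0,0,0,0,8,0.8,0,0,0,0,0,16,0.8,0,0,0,0,0,24,0.8,0,0,0,0,0,32,0.8,0,0,0,0,0,40,0.8,0,0,0,0,0,48,0.8,0,0,0,0,0,56,0.8,0,0,0,0,0,64,0.8,0,0,0,0,0,72,0.8,0,0,-1,0,0,80,0.8,0,0,-2,0,0,88,0.8,0,0,-4,0,0,90,0.8,0,0,-5.5,0,0,90,0.8,0,0,-6.5,0,0,90,0.8,0,0,-7.3,0,0,90,0.8,0,0,-7.8,0,0,90,0.8,0,0,-8.1,0,0,90,0.8,0,0,-8.1,0,0,90,0.8,0,0,-8.1,0,0,90]}}

```text
clock: 12.5
ee_pos: [464.9, 198.0, 86.2]
orientation: [1.265, 2.875, 0.001]
contact_force: [0.2, -0.2, 0.2]
width: 68.3
gripper_force: 0.0
```

Emit:
{"api": "send_rows", "payload": {"increments": [0.6,0,0,0,0,0,0,0.5,0,0,0,0,0,0,0.42,0,0,0,0,0,0,0.36,0,0,0,0,0,0,0.3,0,0,0,0,0,0,0.2,0,0,0,0,0,0,0.2,0,0,0,0,0,0]}}

```text
clock: 13.2
ee_pos: [464.9, 198.0, 86.3]
orientation: [1.265, 2.875, 0.001]
contact_force: [-0.8, -0.3, 5.2]
width: 26.3
gripper_force: 58.6
```

Emit:
{"api": "send_rows", "payload": {"increments": [0.2,0,0,0.2,0,0,0,0.2,0,0,0.4,0,0,0,0.2,0,0,0.6,0,0,0,0.2,0,0,0.8,0,0,0,0.2,0,0,1.0,0,0,0,0.2,0,0,1.15,0,0,0,0.2,0,0,1.2,0,0,0,0.2,0,0,1.2,0,0,0]}}

```text
clock: 14.0
ee_pos: [464.5, 197.8, 97.7]
orientation: [-1.266, -2.875, 0.001]
contact_force: [1.4, -1.5, -13.4]
width: 26.1
gripper_force: 59.7
```

```bash
python3 -c "
import numpy as np
r,a0=124.6,132.8
for t in np.arange(0,92,4):
    a=np.radians(a0+t);b=np.radians(a0);print(t,((r*np.cos(a)-r*np.cos(b))/10).round(2),((r*np.sin(a)-r*np.sin(b))/10).round(2))"
```

```text
0 0.0 0.0
4 -0.62 -0.61
8 -1.19 -1.27
12 -1.72 -1.96
16 -2.19 -2.69
20 -2.62 -3.45
24 -2.99 -4.23
28 -3.3 -5.04
32 -3.56 -5.88
36 -3.76 -6.72
40 -3.9 -7.58
44 -3.97 -8.45
48 -3.99 -9.32
52 -3.95 -10.18
56 -3.85 -11.05
60 -3.68 -11.9
64 -3.46 -12.74
68 -3.18 -13.57
72 -2.85 -14.37
76 -2.45 -15.14
80 -2.01 -15.89
84 -1.51 -16.61
88 -0.97 -17.28
```

Emit:
{"api": "send_rows", "payload": {"increments": [0.2,-0.31,-0.31,0,0,0,2,0.2,-0.62,-0.61,0,0,0,4,0.2,-0.9,-0.94,0,0,0,6,0.2,-1.19,-1.27,0,0,0,8,0.2,-1.46,-1.61,0,0,0,10,0.2,-1.72,-1.96,0,0,0,12,0.2,-1.96,-2.32,0,0,0,14,0.2,-2.19,-2.69,0,0,0,16,0.2,-2.41,-3.07,0,0,0,18,0.2,-2.62,-3.45,0,0,0,20,0.2,-2.62,-3.45,0,0,0,20]}}

```text
clock: 15.1
ee_pos: [438.7, 162.9, 98.0]
orientation: [0.746, 3.051, 0.0]
contact_force: [5.5, -2.8, -14.2]
width: 26.1
gripper_force: 59.9
```

Emit:
{"api": "send_rows", "payload": {"increments": [0.2,-0.12,-0.44,0,0,0,2,0.2,-0.27,-0.83,0,0,0,4,0.2,-0.43,-1.23,0,0,0,6,0.2,-0.58,-1.64,0,0,0,8,0.2,-0.7,-2.06,0,0,0,10,0.2,-0.8,-2.47,0,0,0,12,0.2,-0.9,-2.89,0,0,0,14,0.2,-0.99,-3.31,0,0,0,16,0.2,-1.07,-3.74,0,0,0,18,0.2,-1.13,-4.17,0,0,0,20,0.2,-1.17,-4.6,0,0,0,22,0.2,-1.19,-5.04,0,0,0,24,0.2,-1.19,-5.04,0,0,0,24]}}

```text
clock: 16.4
ee_pos: [425.9, 112.7, 97.6]
orientation: [-0.096, -3.139, 0.0]
contact_force: [-1.3, 0.0, -13.3]
width: 26.2
gripper_force: 60.1
```

Emit:
{"api": "send_rows", "payload": {"increments": [0.2,0,0,-0.1,0,0,0,0.2,0,0,-0.2,0,0,0,0.2,0,0,-0.2,0,0,0,0.36,0,0,-0.2,0,0,0,0.42,0,0,-0.2,0,0,0,0.42,0,0,-0.2,0,0,0,0.42,0,0,-0.6,0,0,0,0.42,0,0,-0.6,0,0,0]}}

```text
clock: 17.2
ee_pos: [426.5, 113.0, 91.5]
orientation: [-0.096, -3.14, 0.0]
contact_force: [0.4, -0.2, -0.1]
width: 35.3
gripper_force: 0.0
```

Emit:
{"api": "send_rows", "payload": {"increments": [0.42,-0.01,-0.43,0,0,0,2,0.42,-0.02,-0.65,0,0,0,3,0.42,-0.02,-0.87,0,0,0,4,0.42,0,-1.3,0,0,0,6,0.42,0.01,-1.52,0,0,0,7,0.42,0.02,-1.73,0,0,0,8,0.42,0.05,-1.95,0,0,0,9,0.42,0.07,-2.17,0,0,0,10,0.42,0.1,-2.38,0,0,0,11,0.42,0.12,-2.6,0,0,0,12,0.42,0.16,-2.81,0,0,0,13,0.42,0.2,-3.02,0,0,0,14,0.42,0.24,-3.24,0,0,0,15,0.42,0.29,-3.45,0,0,0,16,0.42,0.34,-3.66,0,0,0,17,0.42,0.4,-3.87,0,0,0,18,0.42,0.45,-4.08,0,0,0,19,0.42,0.51,-4.29,0,0,0,20]}}

```text
clock: 19.0
ee_pos: [431.8, 70.7, 91.8]
orientation: [-0.451, 3.108, 0.002]
contact_force: [0.6, 10.4, -0.9]
width: 35.8
gripper_force: 4.7
```

Emit:
{"api": "send_rows", "payload": {"increments": [0.42,0,0,0,0,0,0,0.42,0,0,0,0,0,0]}}

```text
clock: 19.2
ee_pos: [431.6, 70.0, 91.8]
orientation: [0.45, -3.109, 0.0]
contact_force: [-0.4, -0.1, 0.5]
width: 36.2
gripper_force: 0.0
```

Run:
```python
from h import *
S=cam('scene');T=cam('top')
h=cv2.cvtColor(S['frame'],cv2.COLOR_RGB2HSV).astype(int)
for n,c,b in(('S',S,(180,285,200,340)),('T',T,(130,215,165,258))):
    h=cv2.cvtColor(c['frame'],cv2.COLOR_RGB2HSV).astype(int)
    m=(abs(h[...,0]-17)<7)&(h[...,1]>50)&(h[...,2]>90);k=np.zeros_like(m);k[b[0]:b[1],b[2]:b[3]]=1;m&=k
    ys,xs=np.nonzero(m);print(n,xs.mean(),ys.mean(),len(xs));X=onz(c,xs.mean(),ys.mean(),72.6);print(X,np.degrees(np.arctan2(X[1]-106,X[0]-550)))
def big(c,x0,y0,x1,y1,f): return cv2.cvtColor(cv2.resize(c['frame'][y0:y1,x0:x1],None,fx=f,fy=f,interpolation=cv2.INTER_CUBIC),cv2.COLOR_RGB2BGR)
cv2.imwrite('pics/push.png',np.hstack([big(S,205,150,345,300,3.2),big(T,170,135,260,285,3.2)]))
```

```text
S 257.265625 251.16666666666666 192
[624.66189705 121.41385003  72.6       ] 11.664759150947551
T 216.98305084745763 164.6949152542373 118
[619.91636196 123.38026183  72.6       ] 13.959993092523963
```

View pics/push.png

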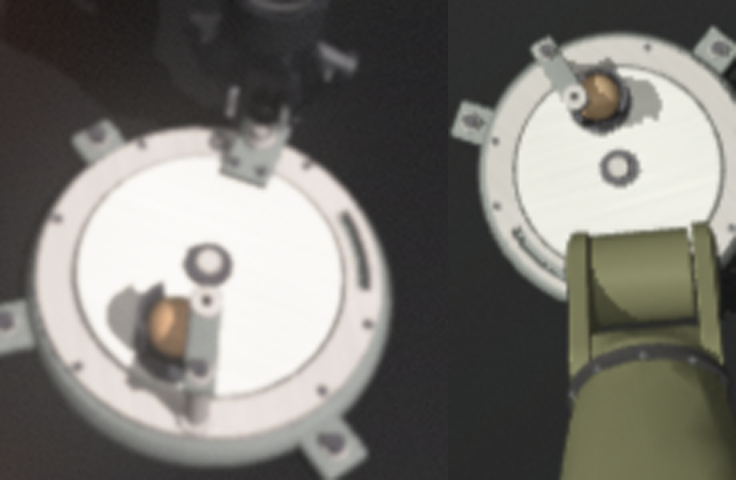

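The ball is in the cup beside the bush, with the cup about 15° short of it, and the knob is still on the ring. The force was only sliding friction. I keep pushing slowly.

Emit:
{"api": "send_rows", "payload": {"increments": [0.42,0.03,-0.1,0,0,0,0.5,0.42,0.07,-0.21,0,0,0,1,0.42,0.1,-0.31,0,0,0,1.5,0.42,0.14,-0.42,0,0,0,2,0.42,0.17,-0.52,0,0,0,2.5,0.42,0.21,-0.62,0,0,0,3,0.42,0.24,-0.73,0,0,0,3.5,0.42,0.28,-0.83,0,0,0,4,0.42,0.32,-0.93,0,0,0,4.5,0.42,0.36,-1.03,0,0,0,5,0.42,0.4,-1.13,0,0,0,5.5,0.42,0.44,-1.23,0,0,0,6,0.42,0.48,-1.33,0,0,0,6.5,0.42,0.53,-1.43,0,0,0,7,0.42,0.57,-1.53,0,0,0,7.5,0.42,0.61,-1.63,0,0,0,8]}}

```text
clock: 20.9
ee_pos: [437.7, 54.2, 91.8]
orientation: [-0.667, 3.07, 0.001]
contact_force: [-0.3, 6.6, 0.9]
width: 36.2
gripper_force: 3.5
```

Emit:
{"api": "send_rows", "payload": {"increments": [0.42,0.05,-0.1,0,0,0,0.5,0.42,0.1,-0.19,0,0,0,1,0.42,0.15,-0.29,0,0,0,1.5,0.42,0.2,-0.39,0,0,0,2,0.42,0.25,-0.48,0,0,0,2.5,0.42,0.3,-0.58,0,0,0,3,0.42,0.35,-0.67,0,0,0,3.5,0.42,0.4,-0.77,0,0,0,4]}}

```text
clock: 21.7
ee_pos: [441.7, 46.4, 91.8]
orientation: [0.774, -3.045, -0.001]
contact_force: [0.4, 7.7, 1.0]
width: 36.0
gripper_force: 3.2
```

Emit:
{"api": "send_rows", "payload": {"increments": [0.42,0.05,-0.09,0,0,0,0.5,0.42,0.11,-0.19,0,0,0,1,0.42,0.16,-0.28,0,0,0,1.5,0.42,0.22,-0.38,0,0,0,2]}}

```text
clock: 22.1
ee_pos: [443.7, 42.5, 91.6]
orientation: [0.827, -3.03, -0.001]
contact_force: [0.1, 4.2, -1.3]
width: 35.5
gripper_force: 1.9
```

Emit:
{"api": "send_rows", "payload": {"increments": [0.42,0.05,-0.09,0,0,0,0.5,0.42,0.11,-0.18,0,0,0,1,0.42,0.17,-0.27,0,0,0,1.5,0.42,0.22,-0.37,0,0,0,2]}}

```text
clock: 22.5
ee_pos: [446.3, 38.4, 91.9]
orientation: [-0.88, 3.016, -0.0]
contact_force: [-0.3, 0.4, 0.3]
width: 35.9
gripper_force: 0.0
```

Emit:
{"api": "send_rows", "payload": {"increments": [0.42,0.06,-0.09,0,0,0,0.5,0.42,0.12,-0.18,0,0,0,1,0.42,0.18,-0.27,0,0,0,1.5,0.42,0.25,-0.36,0,0,0,2]}}

```text
clock: 22.9
ee_pos: [448.0, 36.1, 91.7]
orientation: [0.931, -2.999, -0.005]
contact_force: [-8.7, 19.5, 6.3]
width: 36.0
gripper_force: 10.5
```

The force jumped to 21 N and the table stopped, so it is probably locked. I back off, open and rise, then check the knob height and ball.

Emit:
{"api": "send_rows", "payload": {"increments": [0.42,-0.12,0.18,0,0,0,-1,0.42,-0.25,0.36,0,0,0,-2,0.5,-0.25,0.4,0,0,0,-2,0.6,-0.25,0.4,0,0,0,-2,0.7,-0.25,0.4,0,0,0,-2,0.7,-0.25,0.4,1,0,0,-2,0.7,-0.25,0.4,3,0,0,-2,0.7,-0.25,0.4,6,0,0,-2,0.7,-0.25,0.4,10,0,0,-2,0.7,-3,-4,12,0,0,-2,0.7,-6,-9,13,0,0,-2,0.7,-8,-14,13,0,0,-2,0.7,-8,-19,13,0,0,-2,0.7,-8,-23,13,0,0,-2,0.7,-8,-25,13,0,0,-2,0.7,-8,-25,13,0,0,-2]}}

```text
clock: 24.5
ee_pos: [389.4, -176.9, 219.5]
orientation: [0.791, -3.008, 0.055]
contact_force: [0.4, 0.7, 0.2]
width: 59.5
gripper_force: 0.0
```

Run:
```python
from h import *
s=manip.get_state();print(s['contact_force'],s['ee_pos'])
S=cam('scene');T=cam('top')
for z in(90,100): print(z,proj(S,[444,40,z]),proj(T,[444,40,z]))
def big(c,x0,y0,x1,y1,f): return cv2.cvtColor(cv2.resize(c['frame'][y0:y1,x0:x1],None,fx=f,fy=f,interpolation=cv2.INTER_CUBIC),cv2.COLOR_RGB2BGR)
cv2.imwrite('pics/final.png',np.hstack([big(S,205,160,335,300,3.6),big(T,175,140,265,280,3.6)[:504]]))
def cr(c,f,x0,y0,x1,y1):
    h=cv2.cvtColor(c['frame'],cv2.COLOR_RGB2HSV).astype(int);m=np.zeros(h.shape[:2],bool);m[y0:y1,x0:x1]=f(h)[y0:y1,x0:x1]
    ys,xs=np.nonzero(m);return (xs.mean(),ys.mean()),len(xs)
dk=lambda h:h[...,2]<85
p,_=cr(T,dk,232,208,252,226);q,_=cr(S,dk,244,152,282,185);print(p,_,q,tri(T,p,S,q))
```

```text
[0.40871    0.74312957 0.200278  ] [ 389.41932819 -176.87880861  219.47949091]
90 [273.94848981 181.90528394] [243.08855158 218.16278428]
100 [274.16240376 179.7006165 ] [243.06281144 218.0649014 ]
(np.float64(244.52459016393442), np.float64(219.0327868852459)) 1252 (np.float64(262.4728434504792), np.float64(167.9744408945687)) (array([448.26303459,  22.41487228, 139.15328254]), np.float64(30.807468556525723))
```

View pics/final.png

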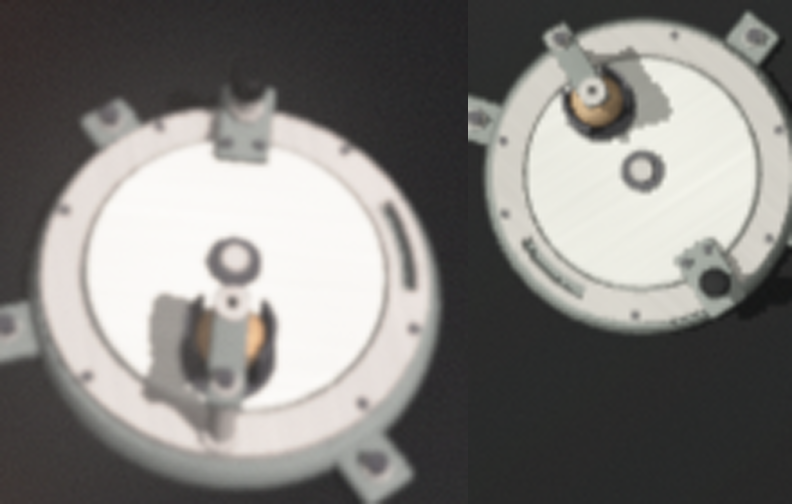

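The picture shows the cup under the bush with the ball in it, and the knob at top (243,218), right over the hole seen earlier at (243,219). In the scene it is at about (273.9,182), which matches a centre height of 90 (predicted row 181.9, against 179.7 at 100). I confirm the height by a gentle touch on the knob top with shut fingers, which should meet it at TCP ≈109 if it is down.

Emit:
{"api": "send_rows", "payload": {"increments": [0,0,0,0,0,0,0,0,0,0,0,0,0,0,0,0,0,0,0,0,0]}}

```text
clock: 24.9
ee_pos: [389.0, -175.7, 219.5]
orientation: [0.793, -3.008, 0.055]
contact_force: [0.8, 0.5, 0.4]
width: 16.4
gripper_force: 0.0
```

Emit:
{"api": "send_rows", "payload": {"increments": [0,0.5,2,0,0,0,0,0,1.5,6,0,0,0,0,0,2.5,10,0,0,0,0,0,3.5,14,-1,0,0,0,0,4.5,18,-3,0,0,0,0,5.2,20.6,-5,0,0,0,0,5.5,21.6,-7,0,0,0,0,5.5,21.6,-8.5,0,0,0,0,5.5,21.6,-9.5,0,0,0,0,5.5,21.6,-9.5,0,0,0,0,5.5,21.6,-9.5,0,0,0]}}

```text
clock: 26.0
ee_pos: [444.2, 39.6, 125.0]
orientation: [0.791, -3.009, 0.055]
contact_force: [-0.1, 0.1, -0.3]
width: -0.1
gripper_force: 0.0
```

Now down in small steps: up to 5 mm past the "plunger up" contact level of about 119.

Emit:
{"api": "send_rows", "payload": {"increments": [0,0,0,-0.2,0,0,0,0,0,0,-0.4,0,0,0,0,0,0,-0.6,0,0,0,0,0,0,-0.7,0,0,0,0,0,0,-0.8,0,0,0,0,0,0,-0.9,0,0,0,0,0,0,-1,0,0,0,0,0,0,-1.1,0,0,0,0,0,0,-1.1,0,0,0]}}

```text
clock: 26.9
ee_pos: [443.9, 39.7, 113.2]
orientation: [0.791, -3.008, 0.055]
contact_force: [-0.9, -0.1, 0.8]
width: -0.2
gripper_force: 0.0
```

Emit:
{"api": "send_rows", "payload": {"increments": [0,0,0,-0.1,0,0,0,0,0,0,-0.2,0,0,0,0,0,0,-0.3,0,0,0,0,0,0,-0.35,0,0,0,0,0,0,-0.35,0,0,0]}}

```text
clock: 27.4
ee_pos: [444.0, 39.8, 109.8]
orientation: [0.791, -3.008, 0.055]
contact_force: [0.3, -0.7, -0.7]
width: -0.2
gripper_force: 0.0
```

Emit:
{"api": "send_rows", "payload": {"increments": [0,0,0,-0.05,0,0,0,0,0,0,-0.1,0,0,0,0,0,0,-0.15,0,0,0,0,0,0,-0.15,0,0,0]}}

```text
clock: 27.8
ee_pos: [444.2, 39.8, 109.1]
orientation: [0.792, -3.009, 0.055]
contact_force: [-3.6, -0.5, 10.6]
width: -0.0
gripper_force: 5.4
```

Contact came at TCP 109.1 with 10 N, so the knob is fully down. I rise clear and hand in.

Emit:
{"api": "send_rows", "payload": {"increments": [0,0,0,0.5,0,0,0,0,0,0,2,0,0,0,0,0,0,5,0,0,0,0,0,0,9,0,0,0,0,0,0,12,0,0,0,0,0,0,12,0,0,0,0,0,0,12,0,0,0,0,0,0,12,0,0,0]}}

```text
clock: 28.6
ee_pos: [443.6, 39.7, 227.3]
orientation: [0.791, -3.007, 0.054]
contact_force: [0.5, 0.6, -0.0]
width: 0.0
gripper_force: 0.0
```

Run:
```python
from h import *
s=manip.get_state();print(s['ee_pos'],s['contact_force'],s['clock']);print(job.finish_job())
```

```text
[443.56238259  39.73691125 227.30471058] [ 0.54317473  0.58642115 -0.04335241] 28.6
the job is handed in; nothing more can be done
None
```

The job is handed in at 28.6 s on the robot clock, verdict not shown: the ball sits in its cup under the drill bush, a touch on the knob found the plunger fully down in the locking hole, and the arm is clear of everything.

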